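# Charge the refillable spray can at the filling station

## Robot

A 6-joint arm with a two-finger parallel gripper is mounted at the origin on the work surface. World frame = base frame: x ahead of the robot, y to its left, z up, the work surface at z = 0. Lengths are in mm, angles in degrees, forces in N, time in s.
With the tool pointing down it reaches from about 350 to 850 mm from the base axis. Payload 8.1 kg.
Tool frame: the origin (TCP) lies on the centre line of the jaws, within the pads' length; the fingertips stand 25 mm ahead of it and the grasp point (between the pads) lies 6 mm ahead of it (robot.tip_reach is the distance from the TCP to the fingertips, in mm); z points along the fingers, y is the line along which they close (so a half turn about z gives the same grasp; the last joint's range is limited). The gripper opens to 93 mm and grips with 3 to 60 N. Pads are 15 mm wide; open, the fingers measure 128 mm over their backs; the gripper's body (75 mm by 188 mm) begins 65 mm behind the grasp point.
Start: joints at [69.477, 7.471, 85.268, -0, 87.261, -4.893], TCP at [161.635, 577.823, 243.635] pointing down, gripper open.
Joint ranges: [-169.43, 169.43], [-51.17, 129.36], [1.28, 143.12], [-76.62, 256.62], [0, 156.53], [-152.29, 152.29]. Speed limits (degrees/s): [136.94, 136.94, 159.86, 180, 180, 180].

## Interface

Orientations are given as [roll, pitch, yaw] about the fixed x, y, z axes, in that order (R = Rz(yaw) Ry(pitch) Rx(roll)).
In Python, from plant import robot gives the robot as it stands.
- The arm moves only by the shell command python3 -m jog 'ROWS' [OPENING] [FORCE]. ROWS is text: rows parted by semicolons, each of 6 numbers parted by spaces: the shift along the world's x, y, z in mm, then the turn, a rotation vector about the world's x, y, z in degrees. A call has 1 to 20 rows; each row is the pose to reach, as a shift and turn from the pose commanded when the call began; what a row does not reach only later rows make up. A row lasts 1/10 s, in which the tool goes at most 50 mm and 8.59 degrees, less where a joint would pass 70% of its speed; a pose out of reach is approached as far as the arm can. A call with a gripper value outside its range is refused whole. OPENING is the finger opening in mm, from 0 to 93, set as the call begins (- or left out, the last holds). The fingers move at their own pace and stop on an object; FORCE is the grip in N (left out, the last holds). Time passes only in rows, so rows that repeat a pose let the fingers close. It gives the time, the measured TCP pose, the force, the opening and the grip force at its end, in the units of the state.
- robot.state(): the state, without advancing time (a new reading comes with each control period).
- robot.read_camera(name): name is "side" or "top"; returns a dict with "color" (384x512x3 uint8, blue, green, red), "K" (3x3 intrinsics, pixels), "k1" (the pictures are not rectified: a ray, as slopes to the right and down, at radius r is drawn at 1 + k1 r^2 times it, then the intrinsics apply), "origin" and "orientation" of the camera in the world. Camera axes: x right, y up, looking along -z (the intrinsics and any distortion apply to the point x, -y, -z); pixel columns grow to the right and rows downward; lengths in mm; the calibration is good to about 2 mm. A picture is of the moment at which its call begins. There is no depth.
- robot.sign_off(): hands the job in; it is judged then, once.
The state is a dict: "time_s": time; "joints": joint angles; "qd": joint speeds; "joint_torque": joint torques, N m; "tcp_pos": TCP position; "eef_rot": TCP orientation; "contact_force": force on the tool from outside, world axes, zero at the start; "torque": the same for the moment, N m; "opening": finger opening in mm; "grasp_force": force on a finger pad.
Only numpy, scipy, OpenCV 4.12 (cv2) and the standard library are available. Lean on these libraries where they do the work, as an engineer would, in place of code of your own. Each camera call takes 0.05 s, during which the arm holds its last target. There are 200 camera calls.

## Task

Get the shop's refillable spray can charging: take the black dust cover off the filling station's sprung ring and lay it in the empty white tub, then stand the wide aluminium can upright in the ring and push it straight down until the ring is on its stop. The station fills only while the can is held down, so finish with the gripper still on the can, holding it pressed fully down. Do not tip the can over, and leave the glue bottle, the slim spray can, the screwdriver and the tape measure where they are.

Things in the scene. Friction and masses are not known exactly. Their poses are not given: they have to be found in the camera images.
- station: Filling station, fixed: blue box base 45 mm tall, origin on the bench under the ring's centre, z up; it reaches 65 mm to -x, 125 mm to +x, 80 mm to each side. Steel air reservoir along y, 88 mm to +x of the ring's centre, 103 mm high; the gauge on it 125 mm high. Guide rods 58 mm either side of the ring in y, tops 95 mm high. Brass nipple under the ring's open middle, tip 71 mm high.
- seat (a point): Centre of the sprung ring's seat, the ledge (28 mm hole) on which the can's foot stands. Moves with the ring: 84 mm above the bench when up, 64 mm on its stop. The aluminium ring is a round cup, 56 mm inner diameter, its mouth flared to about 68 mm; the rim (76 mm outside) is 20 mm above the seat.
- cradle (a joint): How far the sprung ring is pressed down, in m: 0 up, 0.020 on its stop. The springs push back with about 5 N at the start of the stroke and 12 N at its end; the ring springs up again when let go.
- can: Wide refillable spray can, plain aluminium, loose, 0.2 to 0.4 kg, upright on the bench. Origin at the centre of its foot, z up its axis. Body 52 mm diameter, straight up to 112 mm; then rounded shoulder, brass collar 31 mm across, black spray head 20 mm across; 142 mm tall. The foot is a 10 mm skirt round a recess for the nipple. Best gripped from above across the body, 100 mm above the foot.
- cover: Black plastic dust cover, loose, 55 to 90 g, at the start in the mouth of the ring. Origin at the centre of its underside, z up. From below: spigot 50 mm diameter x 12 mm, flange 82 mm diameter x 5 mm (rests on the ring's rim), knob 26 mm diameter x 32 mm on top (17 to 49 mm above the origin).
- cover_flange (a point): Point on the dust cover's axis in the middle of its flange, 14.5 mm above its underside.
- tub: Empty white plastic tub, fixed to the bench, 150 mm (its x) x 120 mm (its y), 45 mm tall, open on top, walls and floor 4 mm. Origin at the centre of its underside.
- tub_in (a point): Centre of the tub's inner floor, 4 mm above the bench; axes as the tub's.
- glue: Bystander: white glue bottle, 60 mm diameter, 146 mm tall with a pointed grey nozzle. Origin at the centre of its foot. Loose, to be left alone.
- slim_can: Bystander: slim aluminium spray can with a white cap, 38 mm diameter, 147 mm tall, flat top. Origin at the centre of its foot. Loose, not refillable, to be left alone.
- screwdriver: Bystander: screwdriver 200 mm long lying on the bench along its x. To be left alone.
- tape: Bystander: dark tape measure 68 x 36 x 64 mm standing on the bench, origin under its centre. To be left alone.

How it is judged:
By the outcome, as a careful person would: the job done as asked, in the order asked, and still so for the second after the job is handed in, while the arm keeps its last pose, push and grip.
It also fails if it takes over 59 s, if anything falls off the work surface, if the arm or the gripper's body presses on something with over 40 N, if the wrist force passes 120 N, or if a joint passes its speed limit or range.

## Working session

There is one attempt and no reset: what is moved stays moved. The work goes in short steps, Python scripts to look and compute and a shell command to move; the robot and the scene stay as the last step left them, time stands still between calls to the robot, and variables do not carry over. Pictures are saved under pics/ and viewed, at most 10 in all, crops included, and the job is handed in when it is done.

```bash
ls; mkdir -p pics
cat > h.py <<'E'
import numpy as np, cv2
from scipy.spatial.transform import Rotation as R
from plant import robot
def cam(name,fn=None):
    c=robot.read_camera(name)
    if fn: cv2.imwrite(fn,c["color"])
    return c
def rot(c):
    o=np.array(c["orientation"],float)
    return o if o.shape==(3,3) else R.from_euler('xyz',o,degrees=True).as_matrix()
def ray(c,u,v):
    d=cv2.undistortPoints(np.array([[[u,v]]],float),np.array(c["K"],float),np.array([c["k1"],0,0,0.]))[0,0]
    return np.array(c["origin"],float), rot(c)@np.array([d[0],-d[1],-1])
def at_z(c,u,v,z):
    o,d=ray(c,u,v); return o+d*(z-o[2])/d[2]
def proj(c,p):
    q=rot(c).T@(np.array(p,float)-np.array(c["origin"])); s=np.array([q[0]/-q[2],-q[1]/-q[2]])
    s*=1+c["k1"]*(s@s); K=np.array(c["K"]); return K[0,0]*s[0]+K[0,2],K[1,1]*s[1]+K[1,2]
E
python3 - <<'E'
from h import *
for n in("top","side"):
    c=cam(n,f"pics/{n}0.png"); print(n,c["K"],c["k1"],c["origin"],c["orientation"])
s=robot.state();print(s)
E
```

```text
pics
top [[396.19506585   0.         251.95387761]
 [  0.         396.19506585 190.47892117]
 [  0.           0.           1.        ]] -0.12261934986917321 [ 354.53990015  -10.04264389 1093.08414493] [ 12.12346471  -0.23023163 -91.19350403]
side [[432.39018238   0.         259.0055327 ]
 [  0.         432.39018238 197.0191985 ]
 [  0.           0.           1.        ]] -0.1344174940791471 [-238.28785988 -723.58295165  703.98538236] [ 59.9793959    1.29942616 -47.58967758]
{'time_s': 0.1, 'joints': array([ 6.94755944e+01,  7.50999722e+00,  8.53231728e+01, -9.18364312e-04,
        8.72626037e+01, -4.89368777e+00]), 'qd': array([ 0.0001583 , -0.12712116, -0.12255944, -0.01005076,  0.07656962,
        0.04193982]), 'joint_torque': array([ 1.24744132e-03, -5.61345434e+01, -4.93095195e+01,  7.70036923e-02,
        2.92164052e-02, -1.18737395e-05]), 'tcp_pos': array([161.48324474, 577.36298376, 242.69922042]), 'eef_rot': array([-1.79904497e+02, -7.25628180e-03,  1.64369321e+02]), 'contact_force': array([0.15384642, 0.320566  , 0.23859604]), 'torque': array([ 0.02839669, -0.00231754,  0.0279092 ]), 'grasp_force': 0.0, 'opening': 93.16165299301646}
```

View pics/top0.png

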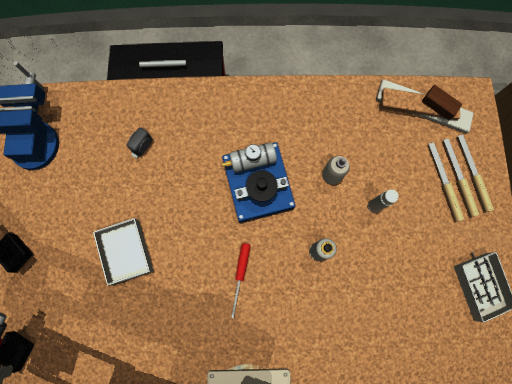

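View pics/side0.png

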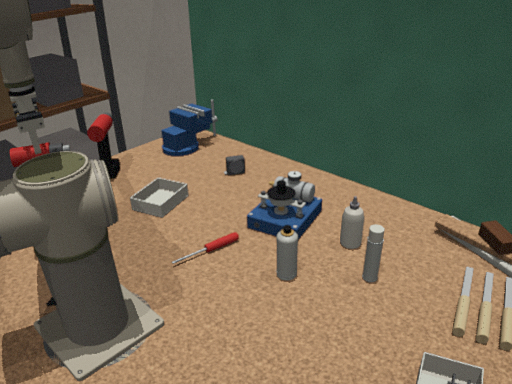

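The top picture shows the station ring and cover at about (262,187), the can with its brass collar at (323,249), the glue at (337,168), the slim can at (385,200) and the tub at (123,251). The side picture agrees: can at (287,255), cover knob at (281,187). Next I'll take enlarged crops.

Run:
```python
from h import *
a=cv2.imread("pics/top0.png");b=cv2.imread("pics/side0.png")
f=lambda im,x,y,w,h,s:cv2.resize(im[y:y+h,x:x+w],None,fx=s,fy=s,interpolation=cv2.INTER_CUBIC)
t=np.vstack([f(a,215,135,130,65,6)[:, :780], np.zeros((2,780,3),np.uint8)])
cv2.imwrite("pics/c1.png",f(a,215,135,133,100,6)); 
l=f(a,290,225,65,50,6); m=f(a,85,210,75,83,5); 
H=600;can=np.zeros((H,800,3),np.uint8); can[:300,:390]=l; can[:415,400:775]=m
s=f(b,265,170,60,60,4); can[310:550,:240]=s
cv2.imwrite("pics/c2.png",can)
cv2.imwrite("pics/c3.png",f(b,240,165,100,125,4.8))
```

```text
(no output)
```

View pics/c1.png

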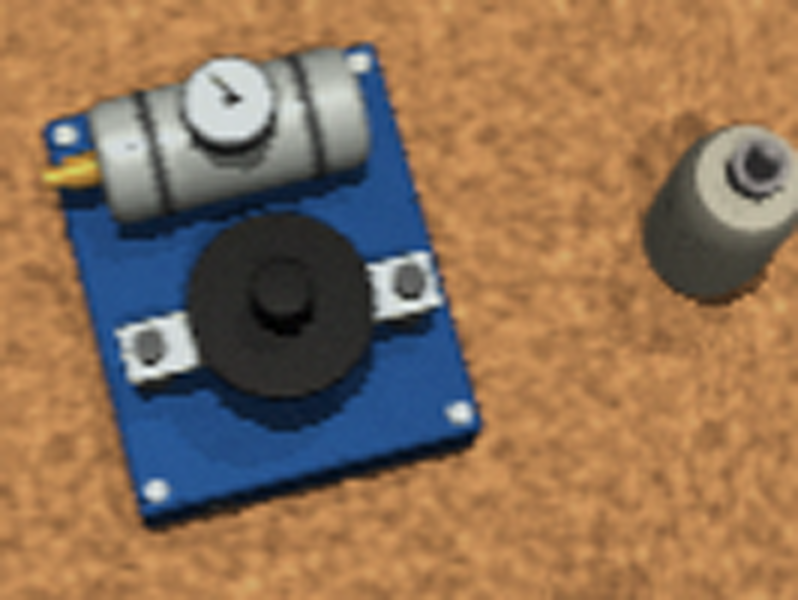

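View pics/c2.png

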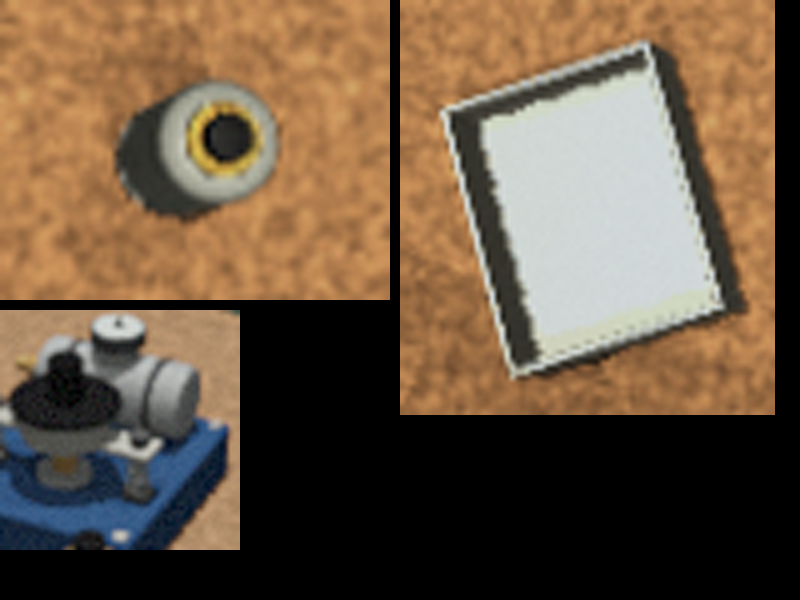

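View pics/c3.png

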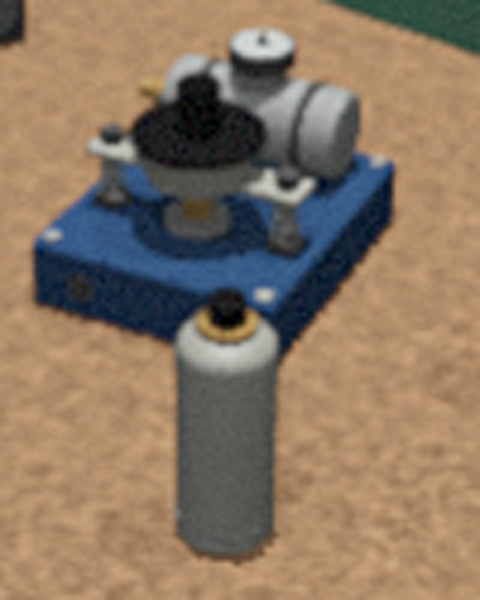

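The crops show these positions:
- **First crop:** flange disc centre at (280,305), knob top (281,284), rod tops (149,346) and (410,282), gauge beyond.
- **Second crop:** can head at (228,138), shoulder disc at (220,142), and tub corners (445,112), (650,42), (725,308), (515,377).
- **Third crop:** knob top at about (199,84), flange at (199,133), can head top at about (229,297).

Run:
```python
from h import *
t=cam("top");s=cam("side")
g=lambda X,Y,x0,y0,k:(x0+(X+.5)/k-.5,y0+(Y+.5)/k-.5)
P=lambda n,c,X,Y,x0,y0,k,z:print(n,at_z(c,*g(X,Y,x0,y0,k),z).round(1))
P("flangeT",t,280.5,305,215,135,6,109);P("knobT",t,281,284,215,135,6,141)
for q in((149,346),(410,282)):P("rod",t,*q,215,135,6,95)
for q in((45,122),(370,43),(480,430),(143,512)):P("base",t,*q,215,135,6,45)
P("flangeS",s,199,133,240,165,4.8,109);P("knobS",s,199,84,240,165,4.8,141)
P("headT",t,228,138,290,225,6,142);P("shoulderT",t,220,142.5,290,225,6,110)
P("headS",s,229,297,240,165,4.8,142);P("collarS",s,227,320,240,165,4.8,125)
for q in((45,112),(250,42),(325,308),(115,377)):P("tub",t,*q,85,210,5,45)
for n,q,z in(("glue",(765,158),146),):P(n,t,*q,215,135,6,z)
print("slim",at_z(t,390,196.5,147).round(1))
def tri(a,b):
    (o,d),(p,e)=ray(t,*g(*a)),ray(s,*g(*b)); A=np.c_[d,-e]; k=np.linalg.lstsq(A,p-o,rcond=None)[0]
    return (o+k[0]*d).round(1),np.linalg.norm(A@k-(p-o)).round(1)
print(tri((281,284,215,135,6),(199,84,240,165,4.8)),tri((228,138,290,225,6),(229,297,240,165,4.8)))
```

```text
flangeT [578.5 -42.6 109. ]
knobT [580.1 -41.9 141. ]
rod [564.8  13.8  95. ]
rod [590.8 -99.3  95. ]
base [681.7  61.5  45. ]
base [717.  -89.5  45. ]
base [ 533.9 -132.6   45. ]
base [500.   18.8  45. ]
flangeS [572.3 -48.4 109. ]
knobS [572.8 -47.9 141. ]
headT [ 415.  -196.7  142. ]
shoulderT [ 415.2 -199.5  110. ]
headS [ 412.9 -200.5  142. ]
collarS [ 416.3 -196.7  125. ]
tub [473.5 410.9  45. ]
tub [510.1 298.7  45. ]
tub [368.3 254.1  45. ]
tub [332.8 366.1  45. ]
glue [ 629.1 -245.4  146. ]
slim [ 535.6 -359.5  147. ]
(array([581.3, -42.1, 135.8]), np.float64(1.0)) (array([ 415.1, -197.2,  139.2]), np.float64(1.2))
```

The readings agree on these positions: ring and cover at (578.5,-42.5), can at (415,-197.5), tub centre at (421,332). The side camera puts the ring about 6 mm off, but the base corners, rods and flange in the top view all match, so I trust the top view. First I move above the cover, keeping the tool's turn.

```bash
python3 -m jog '417 -620 -44 0 0 0;417 -620 -44 0 0 0;417 -620 -44 0 0 0;417 -620 -44 0 0 0;417 -620 -44 0 0 0;417 -620 -44 0 0 0;417 -620 -44 0 0 0;417 -620 -44 0 0 0;417 -620 -44 0 0 0;417 -620 -44 0 0 0;417 -620 -44 0 0 0;417 -620 -44 0 0 0;417 -620 -44 0 0 0;417 -620 -44 0 0 0;417 -620 -44 0 0 0;417 -620 -44 0 0 0;417 -620 -44 0 0 0;417 -620 -44 0 0 0;417 -620 -44 0 0 0;417 -620 -44 0 0 0' 60 20; python3 -c "
from h import *
print(robot.state()['tcp_pos'],robot.state()['eef_rot'])
a=cam('top')['color'];b=cam('side')['color']
f=lambda im,x,y,w,h,s:cv2.resize(im[y:y+h,x:x+w],None,fx=s,fy=s,interpolation=cv2.INTER_CUBIC)
cv2.imwrite('pics/d.png',np.hstack([f(a,215,130,100,100,4),f(b,230,115,100,100,4)]))"
```

```text
time_s: 2.2
tcp_pos: [578.4, -41.0, 200.2]
eef_rot: [180.0, 0.0, 164.5]
contact_force: [0.7, -0.2, -0.6]
opening: 60.3
grasp_force: 0.0
[578.41946544 -40.99145059 200.15290797] [1.79988226e+02 4.08538695e-02 1.64463402e+02]
```

View pics/d.png

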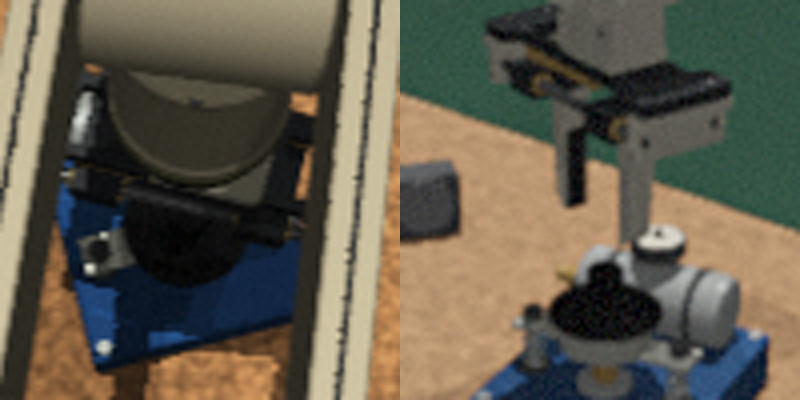

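In the side half, the fingertips are at about (570,205) and (632,240), with their midpoint right above the knob at (603,268). Next I check the camera's bias using the known TCP.

```bash
python3 -c "
from h import *
s=cam('side')
print('pred tip',proj(s,[578.4,-41,175]),'seen',(230+201.5/4-.5,115+222.5/4-.5))
print('pred knob top',proj(s,[578.5,-42.5,141]),'seen',(240+199.5/4.8-.5,165+84.5/4.8-.5))
y=np.array([.27,.963,0])
for k in(30,-30):print(proj(s,np.array([578.4,-41,175])+k*y))
"
```

```text
pred tip (np.float64(280.4514215023404), np.float64(169.66280669382863)) seen (279.875, 170.125)
pred knob top (np.float64(280.86974368658105), np.float64(180.77375469742964)) seen (281.0625, 182.10416666666666)
(np.float64(274.37837124789655), np.float64(165.7181515273852))
(np.float64(286.75457092566836), np.float64(173.76022197367072))
```

Both are consistent within about 1 px. Down to the knob with the tips 4 mm above the flange, then grip.

```bash
python3 -m jog '-1 -2 -30 0 0 0;-1 -2 -50 0 0 0;-1 -2 -62 0 0 0;-1 -2 -62 0 0 0;-1 -2 -62 0 0 0'; python3 -m jog '0 0 0 0 0 0;0 0 0 0 0 0;0 0 0 0 0 0;0 0 0 0 0 0;0 0 0 0 0 0;0 0 0 0 0 0' 0 20
```

```text
time_s: 2.85
tcp_pos: [578.0, -44.1, 138.4]
eef_rot: [180.0, 0.0, 164.4]
contact_force: [0.5, 0.3, 0.6]
opening: 59.9
grasp_force: 0.0
time_s: 3.45
tcp_pos: [577.8, -44.1, 137.9]
eef_rot: [180.0, 0.0, 164.4]
contact_force: [1.4, 0.7, 1.4]
opening: 25.6
grasp_force: 20.0
```

```bash
python3 -m jog '0 0 8 0 0 0;0 0 18 0 0 0;0 0 35 0 0 0;0 0 60 0 0 0;0 0 80 0 0 0;0 0 80 0 0 0;0 0 80 0 0 0'; python3 -c "
from h import *
b=cam('side')['color']; t=cam('top')['color']
f=lambda im,x,y,w,h,s:cv2.resize(im[y:y+h,x:x+w],None,fx=s,fy=s,interpolation=cv2.INTER_CUBIC)
cv2.imwrite('pics/e.png',f(b,220,100,120,130,4))"
```

```text
time_s: 4.15
tcp_pos: [578.0, -44.3, 218.1]
eef_rot: [180.0, 0.1, 164.4]
contact_force: [0.5, 0.4, -1.6]
opening: 25.3
grasp_force: 20.0
```

View pics/e.png

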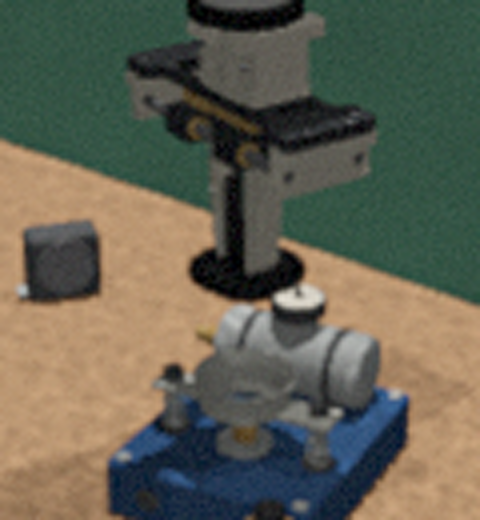

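The side view shows the cover hanging level from the gripper at (246,275), and the ring empty with its mouth at about (246,380). Carrying it to the tub.

```bash
python3 -m jog '-15 36 0 0 0 0;-33 79 0 0 0 0;-52 124 0 0 0 0;-71 170 0 0 0 0;-90 216 0 0 0 0;-109 262 0 0 0 0;-128 306 0 0 0 0;-144 345 0 0 0 0;-157 376 -10 0 0 0;-157 376 -40 0 0 0;-157 376 -80 0 0 0;-157 376 -120 0 0 0;-157 376 -145 0 0 0;-157 376 -155 0 0 0;-157 376 -161 0 0 0;-157 376 -165 0 0 0;-157 376 -167 0 0 0;-157 376 -167 0 0 0;-157 376 -167 0 0 0'
```

```text
time_s: 6.15
tcp_pos: [421.3, 332.3, 51.7]
eef_rot: [179.9, 0.1, 164.4]
contact_force: [-0.3, 0.6, -0.8]
opening: 25.8
grasp_force: 20.0
```

```bash
python3 -m jog '0 0 -1 0 0 0;0 0 -1.5 0 0 0;0 0 -1.5 0 0 0'; python3 -m jog '0 0 0 0 0 0;0 0 0 0 0 0;0 0 0 0 0 0;0 0 0 0 0 0;0 0 20 0 0 0;0 0 50 0 0 0;0 0 100 0 0 0;0 0 150 0 0 0;0 0 170 0 0 0;0 0 170 0 0 0' 45; python3 -m jog '-1 -50 0 0 0 0;-2 -100 0 0 0 0;-3 -150 0 0 0 0;-4 -200 0 0 0 0;-5 -250 0 0 0 0;-6 -300 0 0 0 0;-6 -350 0 0 0 0;-6 -400 0 0 0 0;-6 -450 0 0 0 0;-6 -500 0 0 0 0;-6 -530 0 0 0 0;-6 -530 0 0 0 0;-6 -530 0 0 0 0' 85; python3 -c "
from h import *
print(robot.state()['tcp_pos'])
t=cam('top')['color'];b=cam('side')['color']
f=lambda im,x,y,w,h,s:cv2.resize(im[y:y+h,x:x+w],None,fx=s,fy=s,interpolation=cv2.INTER_CUBIC)
cv2.imwrite('pics/f.png',np.hstack([f(t,85,200,80,100,4),f(b,230,165,120,100,4)]))"
```

```text
time_s: 6.45
tcp_pos: [421.0, 332.1, 49.9]
eef_rot: [180.0, 0.0, 164.4]
contact_force: [-0.6, -0.8, 5.4]
opening: 25.3
grasp_force: 20.0
time_s: 7.45
tcp_pos: [422.7, 333.2, 224.0]
eef_rot: [179.7, 0.3, 164.4]
contact_force: [0.2, 0.6, -0.5]
opening: 44.9
grasp_force: 0.0
time_s: 8.75
tcp_pos: [413.8, -198.0, 217.4]
eef_rot: [179.9, -0.2, 164.3]
contact_force: [-0.2, -0.1, -0.1]
opening: 85.2
grasp_force: 0.0
[ 413.77924806 -198.0089547   217.38825541]
```

View pics/f.png

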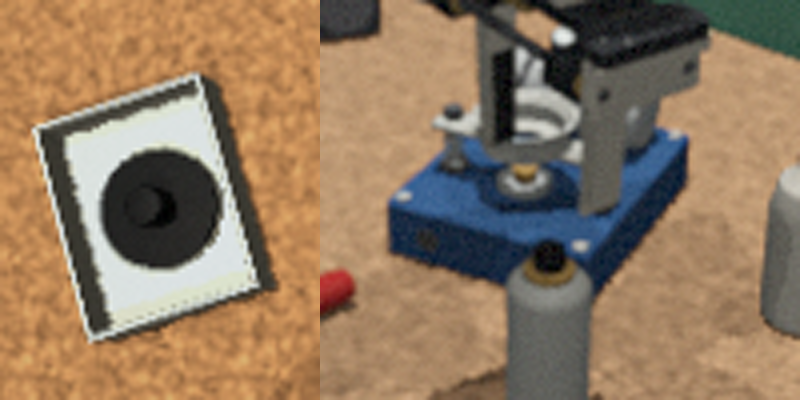

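The cover lies flat in the tub, and the can at (548,300) stands below the open fingers. Descending to grip it 100 mm above its foot.

```bash
python3 -m jog '1 0 -40 0 0 0;1 0 -75 0 0 0;1 0 -98 0 0 0;1 0 -108 0 0 0;1 0 -111 0 0 0;1 0 -111 0 0 0;1 0 -111 0 0 0'; python3 -m jog '0 0 0 0 0 0;0 0 0 0 0 0;0 0 0 0 0 0;0 0 0 0 0 0;0 0 0 0 0 0;0 0 0 0 0 0;0 0 0 0 0 0' 0 50; python3 -m jog '0 0 3 0 0 0;0 0 10 0 0 0;0 0 30 0 0 0;0 0 60 0 0 0;0 0 100 0 0 0;0 0 120 0 0 0;0 0 120 0 0 0;0 0 120 0 0 0'
```

```text
time_s: 9.55
tcp_pos: [416.7, -198.5, 109.7]
eef_rot: [-180.0, 0.1, 164.4]
contact_force: [0.7, -0.9, -0.0]
opening: 85.0
grasp_force: 0.0
time_s: 10.25
tcp_pos: [415.7, -198.2, 108.3]
eef_rot: [-180.0, 0.0, 164.4]
contact_force: [-0.4, 0.4, 2.4]
opening: 51.1
grasp_force: 50.0
time_s: 11.05
tcp_pos: [415.5, -198.1, 227.7]
eef_rot: [-180.0, 0.0, 164.4]
contact_force: [0.2, 0.5, -3.4]
opening: 51.3
grasp_force: 50.0
```

Can held (3.4 N), and its foot is 108 mm below the TCP. Carrying it over the ring.

```bash
python3 -m jog '10 10 10 0 0 0;35 33 14 0 0 0;65 62 14 0 0 0;95 90 14 0 0 0;125 119 14 0 0 0;148 141 14 0 0 0;160 152 14 0 0 0;163 155 14 0 0 0;163 155 14 0 0 0;163 155 14 0 0 0;163 155 14 0 0 0'; python3 -c "
from h import *
print(robot.state()['tcp_pos'])
b=cam('side');t=cam('top')
f=lambda im,x,y,w,h,s:cv2.resize(im[y:y+h,x:x+w],None,fx=s,fy=s,interpolation=cv2.INTER_CUBIC)
print('foot pred',proj(b,[578.3,-43,132]),'ring mouth pred',proj(b,[578.3,-43,104]))
cv2.imwrite('pics/g.png',f(b['color'],235,120,95,110,5))"
```

```text
time_s: 12.15
tcp_pos: [578.0, -43.9, 241.9]
eef_rot: [-180.0, -0.0, 164.3]
contact_force: [0.2, -0.5, -2.1]
opening: 51.0
grasp_force: 50.0
[578.0248945  -43.86230283 241.93522363]
foot pred (np.float64(280.95423828633983), np.float64(183.7072873788439)) ring mouth pred (np.float64(280.9296770453702), np.float64(192.4527484482601))
```

View pics/g.png

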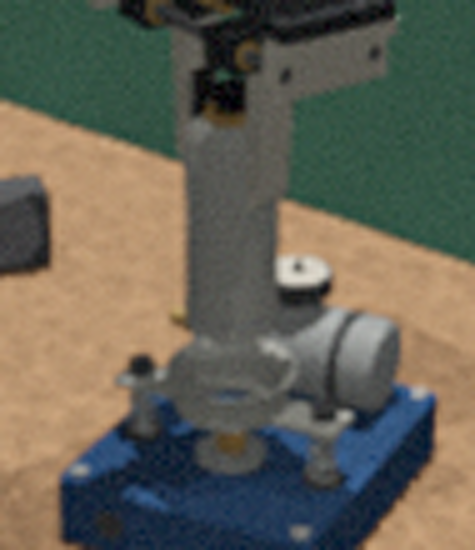

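The can hangs upright over the ring: can axis at column 234, ring mouth centre at 231, so about 1 mm off to the right. I correct that and lower gently.

```bash
python3 -m jog '0 1 -10 0 0 0;0 1 -20 0 0 0;0 1 -26 0 0 0;0 1 -30 0 0 0;0 1 -33 0 0 0;0 1 -36 0 0 0;0 1 -36 0 0 0'; python3 -m jog '0 0 -3 0 0 0;0 0 -6 0 0 0;0 0 -9 0 0 0;0 0 -10 0 0 0;0 0 -10 0 0 0'
```

```text
time_s: 12.95
tcp_pos: [578.5, -42.1, 205.8]
eef_rot: [-180.0, -0.0, 164.4]
contact_force: [-0.6, 0.4, -3.7]
opening: 51.0
grasp_force: 50.0
time_s: 13.45
tcp_pos: [578.5, -42.1, 195.8]
eef_rot: [-180.0, -0.0, 164.4]
contact_force: [-0.0, 0.1, -2.4]
opening: 51.1
grasp_force: 50.0
```

Inside the cup with no side load. Now pressing: the seat should be met at about 192 and the stop at about 172.

```bash
python3 -m jog '0 0 -3 0 0 0;0 0 -6 0 0 0;0 0 -9 0 0 0;0 0 -9 0 0 0;0 0 -9 0 0 0'; python3 -m jog '0 0 -2 0 0 0;0 0 -4 0 0 0;0 0 -6 0 0 0;0 0 -8 0 0 0;0 0 -10 0 0 0;0 0 -11 0 0 0;0 0 -11 0 0 0;0 0 -11 0 0 0'
```

```text
time_s: 13.95
tcp_pos: [579.0, -42.2, 187.8]
eef_rot: [180.0, 0.1, 164.4]
contact_force: [-0.2, 0.3, 3.5]
opening: 51.1
grasp_force: 50.0
time_s: 14.75
tcp_pos: [579.1, -42.3, 176.8]
eef_rot: [180.0, 0.1, 164.4]
contact_force: [-1.0, -0.3, 6.7]
opening: 51.1
grasp_force: 50.0
```

```bash
python3 -m jog '0 0 -1 0 0 0;0 0 -2 0 0 0;0 0 -3 0 0 0;0 0 -4 0 0 0;0 0 -4 0 0 0;0 0 -4 0 0 0'; python3 -m jog '0 0 -1 0 0 0;0 0 -2 0 0 0;0 0 -2 0 0 0;0 0 -2 0 0 0'
```

```text
time_s: 15.35
tcp_pos: [579.1, -42.3, 173.1]
eef_rot: [180.0, 0.1, 164.4]
contact_force: [-2.2, 1.0, 8.4]
opening: 51.0
grasp_force: 50.0
time_s: 15.75
tcp_pos: [579.4, -42.3, 172.2]
eef_rot: [180.0, 0.1, 164.4]
contact_force: [-4.6, 0.8, 14.6]
opening: 51.2
grasp_force: 50.0
```

```bash
python3 -m jog '0 0 -1 0 0 0;0 0 -2 0 0 0;0 0 -2 0 0 0;0 0 -2 0 0 0'; python3 -m jog '0 0 0 0 0 0;0 0 0 0 0 0;0 0 0 0 0 0;0 0 0 0 0 0;0 0 0 0 0 0;0 0 0 0 0 0;0 0 0 0 0 0;0 0 0 0 0 0;0 0 0 0 0 0;0 0 0 0 0 0';python3 -c "
from h import *
b=cam('side');t=cam('top')
f=lambda im,x,y,w,h,s:cv2.resize(im[y:y+h,x:x+w],None,fx=s,fy=s,interpolation=cv2.INTER_CUBIC)
im=f(b['color'],235,130,120,110,5)
cv2.imwrite('pics/h.png',im)"
```

```text
time_s: 16.15
tcp_pos: [579.9, -42.4, 172.1]
eef_rot: [180.0, 0.2, 164.4]
contact_force: [-8.9, 1.3, 25.9]
opening: 51.0
grasp_force: 50.0
time_s: 17.15
tcp_pos: [579.9, -42.5, 172.2]
eef_rot: [180.0, 0.2, 164.4]
contact_force: [-9.6, 0.2, 25.4]
opening: 51.3
grasp_force: 50.0
```

View pics/h.png

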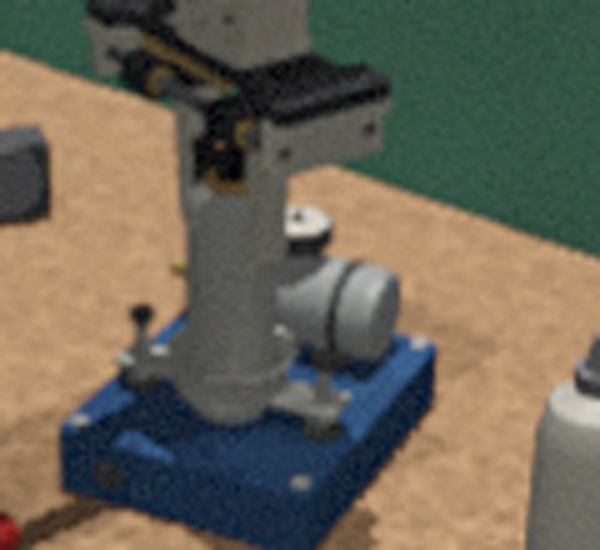

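The picture shows the can upright in the ring at about (235,380). The ring is at the bottom with the rods standing clear of it, and the force rose without further travel, so it is on its stop. It held steady for 1 s; handing in.

```bash
python3 -c "
from plant import robot
print(robot.sign_off())"
```

```text
the job is handed in; nothing more can be done
None
```

The job is handed in at about 17 s of the 59 s allowed: the dust cover lies flat in the tub, and the can stands upright in the ring, held down on its stop with about 25 N at a 50 N grip; I moved none of the bystanders.

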